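Release the latched channel key

TASK

Someone left one of the four identical white keys on the key box latched down. With your fingertips, tap the keys lightly, one after another, lifting clear after each tap, until you have felt which one already sits low; never press a raised key more than about half way. Then press the latched key fully home and let go, so that it springs up level with the others; leave the bottle, screwdriver and electronics module where they stand.

Things in the scene. Friction and masses are not known exactly. Their poses are not given: they have to be found in the camera images.
- key_box: Light grey channel key box, 130 x 230 mm, 56 mm high, fixed to the bench, yaw varies; origin at the centre of its underside, z up, y along the row of keys, x away from the robot at yaw 0. On its dark grey deck stand four white square keys, 24 x 24 mm, 45 mm apart centre to centre, in black 34 mm frames 4 mm high. Tops of raised keys: 72 mm above the bench; of the latched key: 69 mm.
- place1 (a point): Fixed point on the key box: centre of the top face that a raised key has at place 1 of 4 (1 is at the box's +y end, 4 at its -y end), 72 mm above the bench. It does not move with the key.
- place2 (a point): Fixed point on the key box: centre of the top face that a raised key has at place 2 of 4 (1 is at the box's +y end, 4 at its -y end), 72 mm above the bench. It does not move with the key.
- place3 (a point): Fixed point on the key box: centre of the top face that a raised key has at place 3 of 4 (1 is at the box's +y end, 4 at its -y end), 72 mm above the bench. It does not move with the key.
- place4 (a point): Fixed point on the key box: centre of the top face that a raised key has at place 4 of 4 (1 is at the box's +y end, 4 at its -y end), 72 mm above the bench. It does not move with the key.
- latched_key (a joint): Travel of the key latched at the start, in m downward: 0 raised, 0.003 latched, 0.007 bottom. It does not tell at which place that key is (varies). Latched, it does not yield below about 4.5 N; it lets go only when pressed to the bottom (about 10 N there; 12 to 15 N is safe), then springs up as the finger leaves.
- free_key_a (a joint): Travel of one of the three raised keys (its place in the row varies), in m downward: 0 raised, 0.007 bottom. It takes 2 N to start it down and 1.1 N more per mm (6.4 N at 4 mm); it springs back when let go.
- free_key_b (a joint): Travel of one of the three raised keys (its place in the row varies), in m downward: 0 raised, 0.007 bottom. It takes 2 N to start it down and 1.1 N more per mm (6.4 N at 4 mm); it springs back when let go.
- free_key_c (a joint): Travel of one of the three raised keys (its place in the row varies), in m downward: 0 raised, 0.007 bottom. It takes 2 N to start it down and 1.1 N more per mm (6.4 N at 4 mm); it springs back when let go.
- bottle_mid (a point): Bystander: upright light blue bottle with white cap, 60 mm across, 150 mm high, beyond the +y end of the key box; point at its centre, 75 mm up.
- driver: Bystander: screwdriver with yellow handle, 190 mm long, lying on the bench on the far side of the key box, roughly along its row; its x axis runs from handle to tip.
- module_mid (a point): Bystander: small black electronics module with green top, 60 x 50 x 36 mm, beyond the -y end of the key box; point about half-way up.

How it is judged:
On the way, in this order (a step that is already met when the one before it is completed fails the run):
1. the latched key is tapped (contact force between the fingers and latched_key above 0.5 N).
2. the finger has lifted off it and it is still latched (contact force between the fingers and latched_key below 0.05 N and value of joint latched_key between 0.002 and 0.0045 m), for 0.2 s.
3. the latched key is pressed home (value of joint latched_key above 0.006 m and contact force between the fingers and latched_key above 0.5 N).
At the end, for the whole second after the job is handed in: All four keys are raised (travel under 1.5 mm); bottle, screwdriver and module are at rest within 15 mm of where they stood, the bottle upright (value of joint each of latched_key, free_key_a, free_key_b, free_key_c below 0.0015 m and distance of each of bottle_mid, driver, module_mid from where it was at the start of the episode below 0.015 m and angle between bottle's own z axis and vertical below 0.1 rad and linear speed of each of bottle, driver, module below 0.02 m/s); the robot touches nothing.
It fails at once if a raised key is pressed more than 4 mm down (value of joint any of free_key_a, free_key_b, free_key_c above 0.004 m).
It fails at once if a bystander is pushed, lifted or carried more than 15 mm (distance of any of bottle_mid, driver, module_mid from where it was at the start of the episode above 0.015 m).
It also fails if it takes over 54 s, if anything falls off the work surface, if the arm or the gripper's body presses on something with over 40 N, if the wrist force passes 120 N, or if a joint passes its speed limit or range.

ROBOT

A 7-joint arm with a two-finger parallel gripper is mounted at the origin on the work surface. World frame = base frame: x ahead of the robot, y to its left, z up, the work surface at z = 0. Lengths are in m, angles in rad, forces in N, time in s.
With the tool pointing down it reaches from about 0.425 to 0.875 m from the base axis. Payload 8.4 kg.
Tool frame: the origin (TCP) lies at the very end of the fingers, on their centre line; the grasp point (between the pads) lies 19 mm behind it (manip.pinch_z is the distance from the TCP to the grasp point, in m); x points along the fingers, z is the direction in which the jaws open and shut, and the axes are right-handed (so a half turn about x gives the same grasp; the last joint's range is limited). The gripper opens to 85 mm and grips with 20 to 120 N. Pads are 22 mm wide; open, the fingers measure 114 mm over their backs; the gripper's body (76 mm by 85 mm) begins 54 mm behind the grasp point. The pads swing forward as they close: fully open they stand 13 mm farther back than shut.
Start: joints at [1.246, 0.333, 0.04, 1.465, -0.013, 1.343, -0.059], TCP at [0.146, -0.633, 0.231] pointing down, gripper open.
Joint ranges: [-2.58, 2.58], [-0.38, 2.09], [-1.3, 1.39], [0.25, 2.4], [-1.5, 4.64], [0.08, 2.09], [-2.65, 2.65]. Speed limits (rad/s): [2.22, 2.22, 2.79, 2.79, 3.14, 3.14, 3.14].

INTERFACE

Orientations are given as a unit quaternion [w, x, y, z].
In Python, from plant import manip gives the robot as it stands.
- The arm moves only by the tool play_rows, never from a script. Its argument "plan" is a list of rows, each an object with "travel": the shift along the tool's x, y, z in mm, a list of three; "rotation": the turn, a rotation vector about the tool's x, y, z in degrees, a list of three; "grip": the opening in per cent of the stroke, from 0 (shut) to 100 (fully open). In form: [{"travel": [dx, dy, dz], "rotation": [ax, ay, az], "grip": grip}, ...]. A call has exactly 8 rows; each row shifts and turns the commanded pose from where the row before left it, along the tool's axes as they then stand; what a row does not reach is not made up. A row lasts 1/12 s, in which the tool goes at most 41.7 mm and 7.16 degrees, less where a joint would pass 70% of its speed; a pose out of reach is approached as far as the arm can. A call with a gripper value outside its range is refused whole. The fingers move at their own pace and stop on an object; "grip_force" is the grip in N (left out, the last holds). Time passes only in rows, so rows that do not move let the fingers close, or fill a call up. It gives the time, the measured TCP pose, the force and the opening at its end, in the units of the state.
- manip.state(): the state, without advancing time (a new reading comes with each control period).
- manip.camera(name): name is "scene" or "top" or "wrist"; returns the picture (400x640x3 uint8, blue, green, red); there is no depth.
- manip.get_calibration(name): a dict with "fx", "fy", "cx", "cy" (pixels), "extrinsics" (4x4, takes a point from world to camera coordinates). Camera axes: x right, y down, z forward; pixel columns grow to the right and rows downward; lengths in m; the calibration is good to about 2 mm. A picture is of the moment at which its call begins: read the wrist's pose just before it. get_calibration takes no time and is no camera call; for the wrist camera it gives the pose at the moment of the call.
- manip.job_done(): hands the job in, once; it reports no verdict.
The state is a dict: "time": time; "joints": joint angles; "dq": joint speeds; "effort": joint torques, N m; "ee_pos": TCP position; "tcp_rot": TCP orientation; "wrist_force": force on the tool from outside, world axes, zero at the start; "ft_torque": the same for the moment, N m; "finger_gap": finger opening in m.
Only numpy, scipy, OpenCV 4.12 (cv2) and the standard library are available. Lean on these libraries where they do the work, as an engineer would, in place of code of your own. Each camera call takes 0.05 s, during which the arm holds its last target. There are 200 camera calls.

## Working session

There is one attempt and no reset: what is moved stays moved. The work goes in short steps, Python scripts to look and compute and a tool call to move; the robot and the scene stay as the last step left them, time stands still between calls to the robot, and variables do not carry over. Pictures are saved under pics/ and viewed, about 8 in all and at most 12, crops included, and the job is handed in when it is done.

Besides the shell and the picture viewer there is one more tool, called as name(argument=value, ...) on one line, values as JSON. play_rows: Moves the arm, as the interface text tells. Its arguments: {"type":"object","properties":{"plan":{"type":"array","items":{"type":"object","properties":{"travel":{"type":"array","items":{"type":"number"}},"rotation":{"type":"array","items":{"type":"number"}},"grip":{"type":"number"}}}},"grip_force":{"type":"number"}},"required":["plan"]}

```bash
mkdir -p pics; ls
python3 - <<'E'
from plant import manip
import cv2,numpy as np
s=manip.state();print({k:np.round(v,4).tolist() for k,v in s.items()})
for n in("scene","top"):
    im=manip.camera(n);cv2.imwrite(f"pics/{n}0.png",im)
    c=manip.get_calibration(n);print(n,c)
E
```

```text
pics
{'time': 0.0, 'joints': [1.2458, 0.3339, 0.0399, 1.4663, -0.0134, 1.3433, -0.0585], 'dq': [-0.0002, 0.0001, -0.0002, 0.0009, -0.0008, 0.001, -0.0001], 'effort': [-0.0028, -65.8543, 1.3636, -40.5572, 0.0167, 0.0124, 0.0], 'ee_pos': [0.1454, -0.6331, 0.2304], 'tcp_rot': [0.5527, 0.4408, 0.5536, -0.4402], 'wrist_force': [0.4203, -0.0811, -0.0143], 'ft_torque': [0.0558, -0.0059, -0.0103], 'finger_gap': 0.0857}
scene {'fx': 393.3453854911259, 'fy': 393.3453854911259, 'cx': 324.34321035257506, 'cy': 201.37208655864563, 'extrinsics': array([[ 0.86941592,  0.49396824,  0.01055143, -0.5303003 ],
       [ 0.41324843, -0.71530662, -0.56352655, -0.15276403],
       [-0.27081671,  0.49429932, -0.82603056,  1.04622931],
       [ 0.        ,  0.        ,  0.        ,  1.        ]])}
top {'fx': 375.94495464516797, 'fy': 375.94495464516797, 'cx': 322.1792581422889, 'cy': 197.3626238926139, 'extrinsics': array([[-2.10640028e-02, -9.99778113e-01, -1.82715457e-04,
         5.77294756e-02],
       [-9.97401929e-01,  2.10265317e-02, -6.89004820e-02,
         6.00794151e-01],
       [ 6.88890357e-02, -1.26907920e-03, -9.97623521e-01,
         8.07752807e-01],
       [ 0.00000000e+00,  0.00000000e+00,  0.00000000e+00,
         1.00000000e+00]])}
```

View pics/top0.png

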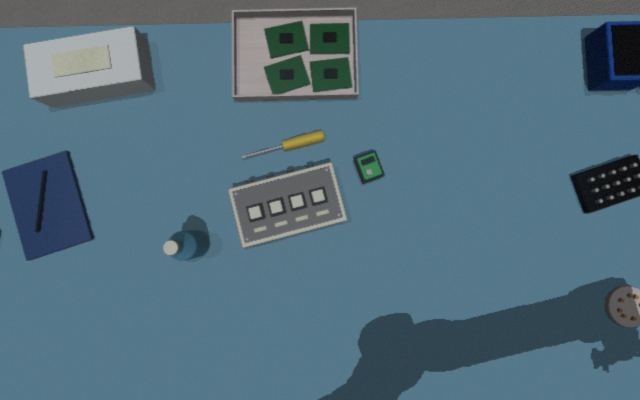

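View pics/scene0.png

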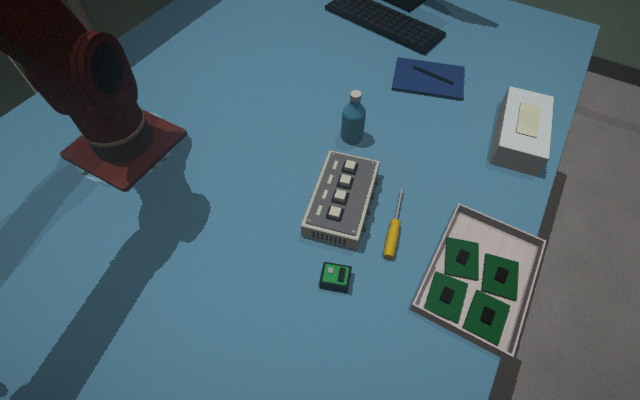

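```bash
cat > h.py <<'E'
from plant import manip
import cv2,numpy as np
from scipy.spatial.transform import Rotation as R
def ray(c,uv,z):
    E=c["extrinsics"];r=E[:3,:3];o=-r.T@E[:3,3]
    uv=np.atleast_2d(uv)
    d=np.c_[(uv[:,0]-c["cx"])/c["fx"],(uv[:,1]-c["cy"])/c["fy"],np.ones(len(uv))]@r
    return o+d*((z-o[2])/d[:,2])[:,None]
def keys(im,box,amin,amax,th=140):
    hsv=cv2.cvtColor(im,cv2.COLOR_BGR2HSV)
    m=((hsv[...,2]>th)&(hsv[...,1]<60)).astype(np.uint8)
    n,l,st,ce=cv2.connectedComponentsWithStats(m)
    return [(ce[i].round(1).tolist(),st[i].tolist()) for i in range(1,n) if amin<st[i][4]<amax and box[0]<ce[i][0]<box[2] and box[1]<ce[i][1]<box[3]]
def mat(s): return R.from_quat(np.array(s["tcp_rot"])[[1,2,3,0]]).as_matrix()
E
python3 - <<'E'
from h import *
for n,b in(("top",(235,175,340,240)),("scene",(300,150,385,245))):
    im=cv2.imread(f"pics/{n}0.png");c=manip.get_calibration(n)
    for k in keys(im,b,40,400): print(n,k,ray(c,k[0],.072).round(4))
print(mat(manip.state()).round(3))
E
```

```text
top ([317.7, 195.4], [312, 190, 12, 12, 109]) [[0.6026 0.0543 0.072 ]]
top ([296.6, 200.9], [291, 195, 12, 13, 111]) [[0.5921 0.0981 0.072 ]]
top ([275.6, 206.5], [270, 201, 12, 12, 110]) [[0.5815 0.1416 0.072 ]]
top ([254.5, 212.0], [249, 206, 12, 13, 111]) [[0.571  0.1853 0.072 ]]
top ([322.2, 212.3], [317, 210, 12, 6, 41]) [[0.5675 0.0457 0.072 ]]
top ([301.8, 217.7], [296, 215, 12, 6, 41]) [[0.5572 0.088  0.072 ]]
top ([280.5, 223.3], [275, 221, 12, 6, 41]) [[0.5467 0.132  0.072 ]]
top ([259.8, 228.7], [254, 226, 12, 6, 43]) [[0.5365 0.1747 0.072 ]]
scene ([349.9, 163.9], [345, 160, 11, 9, 71]) [[0.5735 0.1839 0.072 ]]
scene ([345.1, 178.4], [340, 174, 11, 10, 73]) [[0.5838 0.1403 0.072 ]]
scene ([340.0, 193.7], [335, 189, 11, 10, 82]) [[0.5941 0.0968 0.072 ]]
scene ([334.6, 210.8], [329, 206, 12, 10, 88]) [[0.6055 0.0511 0.072 ]]
[[-0.     0.975  0.224]
 [ 0.001  0.224 -0.975]
 [-1.    -0.    -0.001]]
```

play_rows(plan=[{"travel":[0,12,-12],"rotation":[0,0,0],"grip":0},{"travel":[0,25,-23],"rotation":[0,0,0],"grip":0},{"travel":[0,25,-24],"rotation":[0,0,0],"grip":0},{"travel":[0,25,-24],"rotation":[0,0,0],"grip":0},{"travel":[0,25,-24],"rotation":[0,0,0],"grip":0},{"travel":[0,25,-23],"rotation":[0,0,0],"grip":0},{"travel":[0,25,-24],"rotation":[0,0,0],"grip":0},{"travel":[0,25,-24],"rotation":[0,0,0],"grip":0}], grip_force=40)

```text
time: 0.77
ee_pos: [0.2884, -0.4165, 0.2311]
tcp_rot: [0.553, 0.44, 0.553, -0.441]
wrist_force: [0.1, 0.7, 0.6]
finger_gap: -0.0001
```

play_rows(plan=[{"travel":[0,25,-24],"rotation":[0,0,0],"grip":0},{"travel":[0,25,-23],"rotation":[0,0,0],"grip":0},{"travel":[0,25,-24],"rotation":[0,0,0],"grip":0},{"travel":[0,25,-24],"rotation":[0,0,0],"grip":0},{"travel":[0,25,-24],"rotation":[0,0,0],"grip":0},{"travel":[0,25,-23],"rotation":[0,0,0],"grip":0},{"travel":[0,25,-24],"rotation":[0,0,0],"grip":0},{"travel":[0,25,-24],"rotation":[0,0,0],"grip":0}])

```text
time: 1.43
ee_pos: [0.4407, -0.1866, 0.2312]
tcp_rot: [0.553, 0.44, 0.553, -0.441]
wrist_force: [1.2, -1.2, 0.6]
finger_gap: 0.0003
```

play_rows(plan=[{"travel":[0,25,-24],"rotation":[0,0,0],"grip":0},{"travel":[0,25,-23],"rotation":[0,0,0],"grip":0},{"travel":[0,25,-24],"rotation":[0,0,0],"grip":0},{"travel":[0,25,-24],"rotation":[0,0,0],"grip":0},{"travel":[0,25,-24],"rotation":[0,0,0],"grip":0},{"travel":[0,25,-23],"rotation":[0,0,0],"grip":0},{"travel":[0,25,-24],"rotation":[0,0,0],"grip":0},{"travel":[0,12,-12],"rotation":[0,0,0],"grip":0}])

```text
time: 2.1
ee_pos: [0.5838, 0.0315, 0.2309]
tcp_rot: [0.553, 0.44, 0.554, -0.439]
wrist_force: [-1.0, -0.1, -0.0]
finger_gap: 0.0
```

play_rows(plan=[{"travel":[20,0,0],"rotation":[0,0,0],"grip":0},{"travel":[30,0,0],"rotation":[0,0,0],"grip":0},{"travel":[30,0,0],"rotation":[0,0,0],"grip":0},{"travel":[20,0,0],"rotation":[0,0,0],"grip":0},{"travel":[10,0,0],"rotation":[0,0,0],"grip":0},{"travel":[0,0,0],"rotation":[0,0,0],"grip":0},{"travel":[0,0,0],"rotation":[0,0,0],"grip":0},{"travel":[0,0,0],"rotation":[0,0,0],"grip":0}])

```text
time: 2.77
ee_pos: [0.5837, 0.0273, 0.1229]
tcp_rot: [0.554, 0.441, 0.553, -0.44]
wrist_force: [0.9, -0.2, 0.5]
finger_gap: 0.0
```

```bash
cat > chk.py <<'E'
from h import *
import sys
s=manip.state();M=mat(s);p=np.array(s["ee_pos"])
P={4:(.604,.053),3:(.593,.0975),2:(.5825,.141),1:(.572,.1845)}
print(s["time"],p.round(4),np.round(s["wrist_force"],2),M[:,0].round(3),M[:,1].round(3))
for k,v in P.items(): print(k,(M.T@(np.array([*v,p[2]])-p)*1000).round(1))
if len(sys.argv)>1:
    im=manip.camera("wrist");cv2.imwrite(f"pics/{sys.argv[1]}.png",im)
E
python3 chk.py w1
```

```text
2.7667 [0.5837 0.0273 0.1229] [ 0.88 -0.18  0.49] [ 0.002  0.    -1.   ] [0.975 0.224 0.002]
4 [  0.   25.6 -20.5]
3 [  0.   24.8 -66.3]
2 [   0.    24.3 -111. ]
1 [  -0.    23.8 -155.8]
```

View pics/w1.png

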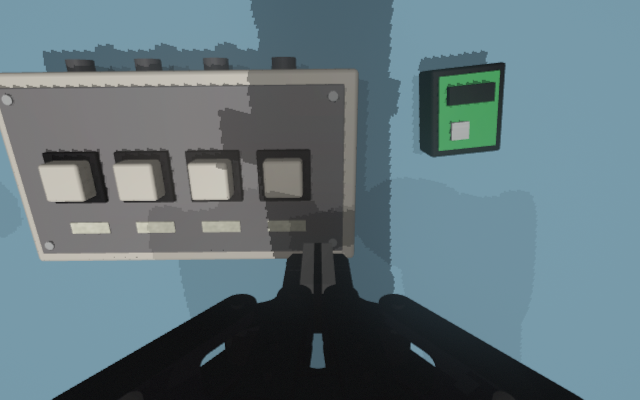

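The wrist view shows the four keys at about (68,180), (140,180), (212,180) and (283,177), with the fingertips at (318,245), short of key 4. This agrees with the offsets I computed.

play_rows(plan=[{"travel":[0,13,-10.5],"rotation":[0,0,0],"grip":0},{"travel":[0,12,-10],"rotation":[0,0,0],"grip":0},{"travel":[15,0,0],"rotation":[0,0,0],"grip":0},{"travel":[15,0,0],"rotation":[0,0,0],"grip":0},{"travel":[10,0,0],"rotation":[0,0,0],"grip":0},{"travel":[0,0,0],"rotation":[0,0,0],"grip":0},{"travel":[0,0,0],"rotation":[0,0,0],"grip":0},{"travel":[0,0,0],"rotation":[0,0,0],"grip":0}])

```text
time: 3.48
ee_pos: [0.6031, 0.0527, 0.0825]
tcp_rot: [0.553, 0.441, 0.553, -0.44]
wrist_force: [-0.1, -0.3, -0.3]
finger_gap: 0.0004
```

```bash
python3 chk.py w2
python3 - <<'E'
from h import *
c=manip.get_calibration("wrist");im=cv2.imread("pics/w2.png")
for k in keys(im,(0,0,640,300),1500,6000,90): print(k,ray(c,k[0],.072).round(4))
E
```

```text
3.4833 [0.6031 0.0527 0.0825] [-0.13 -0.31 -0.35] [ 0.001  0.    -1.   ] [0.975 0.224 0.001]
4 [ 0.   1.  -0.1]
3 [ -0.    0.2 -46. ]
2 [ -0.   -0.3 -90.7]
1 [  -0.    -0.8 -135.5]
```

View pics/w2.png

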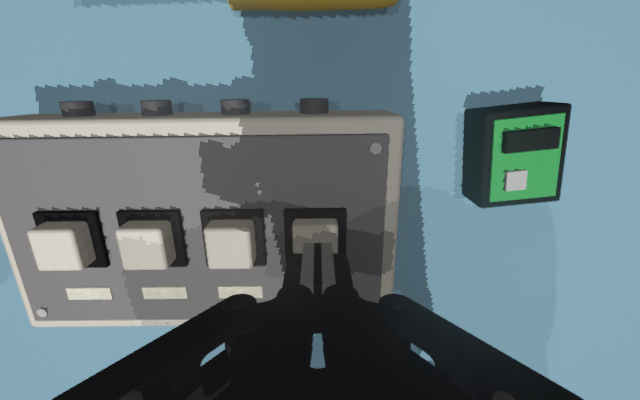

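play_rows(plan=[{"travel":[4,1,0],"rotation":[0,0,0],"grip":0},{"travel":[3,0,0],"rotation":[0,0,0],"grip":0},{"travel":[2,0,0],"rotation":[0,0,0],"grip":0},{"travel":[0,0,0],"rotation":[0,0,0],"grip":0},{"travel":[0,0,0],"rotation":[0,0,0],"grip":0},{"travel":[0,0,0],"rotation":[0,0,0],"grip":0},{"travel":[0,0,0],"rotation":[0,0,0],"grip":0},{"travel":[0,0,0],"rotation":[0,0,0],"grip":0}])

```text
time: 4.2
ee_pos: [0.6035, 0.053, 0.0724]
tcp_rot: [0.553, 0.441, 0.553, -0.44]
wrist_force: [0.7, -1.4, 0.4]
finger_gap: -0.0005
```

play_rows(plan=[{"travel":[1,0,0],"rotation":[0,0,0],"grip":0},{"travel":[1,0,0],"rotation":[0,0,0],"grip":0},{"travel":[1,0,0],"rotation":[0,0,0],"grip":0},{"travel":[0,0,0],"rotation":[0,0,0],"grip":0},{"travel":[0,0,0],"rotation":[0,0,0],"grip":0},{"travel":[0,0,0],"rotation":[0,0,0],"grip":0},{"travel":[0,0,0],"rotation":[0,0,0],"grip":0},{"travel":[0,0,0],"rotation":[0,0,0],"grip":0}])

```text
time: 4.87
ee_pos: [0.6035, 0.053, 0.0694]
tcp_rot: [0.553, 0.441, 0.553, -0.44]
wrist_force: [-0.6, -0.4, 1.0]
finger_gap: 0.0001
```

play_rows(plan=[{"travel":[0.4,0,0],"rotation":[0,0,0],"grip":0},{"travel":[0,0,0],"rotation":[0,0,0],"grip":0},{"travel":[0,0,0],"rotation":[0,0,0],"grip":0},{"travel":[0,0,0],"rotation":[0,0,0],"grip":0},{"travel":[0,0,0],"rotation":[0,0,0],"grip":0},{"travel":[0,0,0],"rotation":[0,0,0],"grip":0},{"travel":[0,0,0],"rotation":[0,0,0],"grip":0},{"travel":[0,0,0],"rotation":[0,0,0],"grip":0}])

```text
time: 5.53
ee_pos: [0.6035, 0.053, 0.069]
tcp_rot: [0.553, 0.441, 0.553, -0.44]
wrist_force: [-1.3, -0.2, 4.0]
finger_gap: 0.0
```

Key 4 gave 1 N at 69.4 mm and 4 N at 69.0 mm, so it is stiff and low, which fits a latched key. I'll lift and tap the others to confirm.

play_rows(plan=[{"travel":[-4,0,0],"rotation":[0,0,0],"grip":0},{"travel":[-6,0,0],"rotation":[0,0,0],"grip":0},{"travel":[-3,0,0],"rotation":[0,0,0],"grip":0},{"travel":[0,0,0],"rotation":[0,0,0],"grip":0},{"travel":[0,0,-12],"rotation":[0,0,0],"grip":0},{"travel":[0,0,-12],"rotation":[0,0,0],"grip":0},{"travel":[0,0,-12],"rotation":[0,0,0],"grip":0},{"travel":[0,0,-9],"rotation":[0,0,0],"grip":0}])

```text
time: 6.2
ee_pos: [0.5925, 0.0997, 0.0818]
tcp_rot: [0.553, 0.44, 0.554, -0.44]
wrist_force: [-0.2, 0.9, 0.1]
finger_gap: 0.0
```

play_rows(plan=[{"travel":[4,0,0],"rotation":[0,0,0],"grip":0},{"travel":[3,0,0],"rotation":[0,0,0],"grip":0},{"travel":[2,0,0],"rotation":[0,0,0],"grip":0},{"travel":[1,0,0],"rotation":[0,0,0],"grip":0},{"travel":[1,0,0],"rotation":[0,0,0],"grip":0},{"travel":[0,0,0],"rotation":[0,0,0],"grip":0},{"travel":[0,0,0],"rotation":[0,0,0],"grip":0},{"travel":[0,0,0],"rotation":[0,0,0],"grip":0}])

```text
time: 6.87
ee_pos: [0.5933, 0.0963, 0.071]
tcp_rot: [0.553, 0.44, 0.553, -0.441]
wrist_force: [-2.8, -1.2, 3.9]
finger_gap: -0.0002
```

Key 3 pushes back with 3.9 N at 71 mm, so it is raised. Next are keys 2 and 1.

play_rows(plan=[{"travel":[-5,0,0],"rotation":[0,0,0],"grip":0},{"travel":[-6,0,0],"rotation":[0,0,0],"grip":0},{"travel":[0,0,-12],"rotation":[0,0,0],"grip":0},{"travel":[0,0,-12],"rotation":[0,0,0],"grip":0},{"travel":[0,0,-12],"rotation":[0,0,0],"grip":0},{"travel":[0,0,-9],"rotation":[0,0,0],"grip":0},{"travel":[0,0,0],"rotation":[0,0,0],"grip":0},{"travel":[0,0,0],"rotation":[0,0,0],"grip":0}])

```text
time: 7.53
ee_pos: [0.5829, 0.1419, 0.0818]
tcp_rot: [0.553, 0.44, 0.554, -0.44]
wrist_force: [0.2, -0.3, 0.2]
finger_gap: 0.0002
```

play_rows(plan=[{"travel":[4,0,0],"rotation":[0,0,0],"grip":0},{"travel":[3,0,0],"rotation":[0,0,0],"grip":0},{"travel":[2,0,0],"rotation":[0,0,0],"grip":0},{"travel":[1,0,0],"rotation":[0,0,0],"grip":0},{"travel":[1,0,0],"rotation":[0,0,0],"grip":0},{"travel":[0,0,0],"rotation":[0,0,0],"grip":0},{"travel":[0,0,0],"rotation":[0,0,0],"grip":0},{"travel":[0,0,0],"rotation":[0,0,0],"grip":0}])

```text
time: 8.2
ee_pos: [0.5835, 0.1404, 0.0712]
tcp_rot: [0.553, 0.441, 0.553, -0.441]
wrist_force: [-1.4, -1.6, 2.2]
finger_gap: 0.0001
```

play_rows(plan=[{"travel":[-5,0,0],"rotation":[0,0,0],"grip":0},{"travel":[-6,0,0],"rotation":[0,0,0],"grip":0},{"travel":[0,0,-12],"rotation":[0,0,0],"grip":0},{"travel":[0,0,-12],"rotation":[0,0,0],"grip":0},{"travel":[0,0,-12],"rotation":[0,0,0],"grip":0},{"travel":[0,0,-9],"rotation":[0,0,0],"grip":0},{"travel":[0,0,0],"rotation":[0,0,0],"grip":0},{"travel":[0,0,0],"rotation":[0,0,0],"grip":0}])

```text
time: 8.87
ee_pos: [0.5727, 0.1858, 0.0817]
tcp_rot: [0.553, 0.44, 0.554, -0.44]
wrist_force: [-0.3, -0.6, 0.1]
finger_gap: -0.0003
```

play_rows(plan=[{"travel":[4,0,0],"rotation":[0,0,0],"grip":0},{"travel":[3,0,0],"rotation":[0,0,0],"grip":0},{"travel":[2,0,0],"rotation":[0,0,0],"grip":0},{"travel":[1,0,0],"rotation":[0,0,0],"grip":0},{"travel":[1,0,0],"rotation":[0,0,0],"grip":0},{"travel":[0,0,0],"rotation":[0,0,0],"grip":0},{"travel":[0,0,0],"rotation":[0,0,0],"grip":0},{"travel":[0,0,0],"rotation":[0,0,0],"grip":0}])

```text
time: 9.53
ee_pos: [0.5735, 0.1843, 0.0712]
tcp_rot: [0.553, 0.441, 0.553, -0.441]
wrist_force: [-0.5, -1.6, 2.9]
finger_gap: 0.0002
```

Keys 2 and 1 also push back at 71 mm, so both are raised and key 4 is the latched one. Going back to it.

play_rows(plan=[{"travel":[-5,0,0],"rotation":[0,0,0],"grip":0},{"travel":[-7,0,0],"rotation":[0,0,0],"grip":0},{"travel":[0,0,20],"rotation":[0,0,0],"grip":0},{"travel":[0,0,30],"rotation":[0,0,0],"grip":0},{"travel":[0,0,30],"rotation":[0,0,0],"grip":0},{"travel":[0,0,30],"rotation":[0,0,0],"grip":0},{"travel":[0,0,15],"rotation":[0,0,0],"grip":0},{"travel":[0,0,10],"rotation":[0,0,0],"grip":0}])

```text
time: 10.2
ee_pos: [0.6042, 0.0504, 0.0835]
tcp_rot: [0.553, 0.441, 0.552, -0.441]
wrist_force: [0.9, -0.2, 0.2]
finger_gap: -0.0002
```

play_rows(plan=[{"travel":[0,0,0],"rotation":[0,0,0],"grip":0},{"travel":[5,0,0],"rotation":[0,0,0],"grip":0},{"travel":[3,0,0],"rotation":[0,0,0],"grip":0},{"travel":[1,0,0],"rotation":[0,0,0],"grip":0},{"travel":[0,0,0],"rotation":[0,0,0],"grip":0},{"travel":[0,0,0],"rotation":[0,0,0],"grip":0},{"travel":[0,0,0],"rotation":[0,0,0],"grip":0},{"travel":[0,0,0],"rotation":[0,0,0],"grip":0}])

```text
time: 10.87
ee_pos: [0.6035, 0.0533, 0.074]
tcp_rot: [0.553, 0.44, 0.553, -0.44]
wrist_force: [0.3, -0.4, -0.4]
finger_gap: -0.0003
```

play_rows(plan=[{"travel":[2,0,0],"rotation":[0,0,0],"grip":0},{"travel":[2,0,0],"rotation":[0,0,0],"grip":0},{"travel":[2,0,0],"rotation":[0,0,0],"grip":0},{"travel":[1,0,0],"rotation":[0,0,0],"grip":0},{"travel":[1,0,0],"rotation":[0,0,0],"grip":0},{"travel":[0,0,0],"rotation":[0,0,0],"grip":0},{"travel":[0,0,0],"rotation":[0,0,0],"grip":0},{"travel":[0,0,0],"rotation":[0,0,0],"grip":0}])

```text
time: 11.53
ee_pos: [0.6036, 0.053, 0.0664]
tcp_rot: [0.553, 0.441, 0.553, -0.44]
wrist_force: [-2.2, -0.8, 6.9]
finger_gap: 0.0001
```

play_rows(plan=[{"travel":[0.6,0,0],"rotation":[0,0,0],"grip":0},{"travel":[0.4,0,0],"rotation":[0,0,0],"grip":0},{"travel":[0.3,0,0],"rotation":[0,0,0],"grip":0},{"travel":[0,0,0],"rotation":[0,0,0],"grip":0},{"travel":[0,0,0],"rotation":[0,0,0],"grip":0},{"travel":[0,0,0],"rotation":[0,0,0],"grip":0},{"travel":[0,0,0],"rotation":[0,0,0],"grip":0},{"travel":[0,0,0],"rotation":[0,0,0],"grip":0}])

```text
time: 12.2
ee_pos: [0.6036, 0.053, 0.0655]
tcp_rot: [0.553, 0.441, 0.553, -0.44]
wrist_force: [-4.4, -0.5, 10.8]
finger_gap: 0.0001
```

play_rows(plan=[{"travel":[0.4,0,0],"rotation":[0,0,0],"grip":0},{"travel":[0.2,0,0],"rotation":[0,0,0],"grip":0},{"travel":[0,0,0],"rotation":[0,0,0],"grip":0},{"travel":[0,0,0],"rotation":[0,0,0],"grip":0},{"travel":[0,0,0],"rotation":[0,0,0],"grip":0},{"travel":[0,0,0],"rotation":[0,0,0],"grip":0},{"travel":[0,0,0],"rotation":[0,0,0],"grip":0},{"travel":[0,0,0],"rotation":[0,0,0],"grip":0}])

```text
time: 12.87
ee_pos: [0.6036, 0.053, 0.0652]
tcp_rot: [0.553, 0.441, 0.553, -0.441]
wrist_force: [-4.6, -0.5, 13.0]
finger_gap: 0.0005
```

play_rows(plan=[{"travel":[0.2,0,0],"rotation":[0,0,0],"grip":0},{"travel":[0,0,0],"rotation":[0,0,0],"grip":0},{"travel":[0,0,0],"rotation":[0,0,0],"grip":0},{"travel":[-4,0,0],"rotation":[0,0,0],"grip":0},{"travel":[-6,0,0],"rotation":[0,0,0],"grip":0},{"travel":[-7,0,0],"rotation":[0,0,0],"grip":0},{"travel":[0,0,0],"rotation":[0,0,0],"grip":0},{"travel":[0,0,0],"rotation":[0,0,0],"grip":0}])

```text
time: 13.53
ee_pos: [0.6036, 0.0529, 0.081]
tcp_rot: [0.553, 0.441, 0.553, -0.44]
wrist_force: [0.3, 0.3, -0.9]
finger_gap: -0.0005
```

play_rows(plan=[{"travel":[4,0,0],"rotation":[0,0,0],"grip":0},{"travel":[3,0,0],"rotation":[0,0,0],"grip":0},{"travel":[2,0,0],"rotation":[0,0,0],"grip":0},{"travel":[0.7,0,0],"rotation":[0,0,0],"grip":0},{"travel":[0,0,0],"rotation":[0,0,0],"grip":0},{"travel":[0,0,0],"rotation":[0,0,0],"grip":0},{"travel":[0,0,0],"rotation":[0,0,0],"grip":0},{"travel":[0,0,0],"rotation":[0,0,0],"grip":0}])

```text
time: 14.2
ee_pos: [0.6032, 0.0529, 0.0711]
tcp_rot: [0.553, 0.44, 0.553, -0.441]
wrist_force: [-2.5, -0.9, 3.3]
finger_gap: -0.0004
```

Key 4 now pushes back with 3.3 N at 71.1 mm, so it has sprung up. I'll lift clear and check once from the cameras.

play_rows(plan=[{"travel":[-5,0,0],"rotation":[0,0,0],"grip":0},{"travel":[-15,0,0],"rotation":[0,0,0],"grip":0},{"travel":[-25,0,0],"rotation":[0,0,0],"grip":0},{"travel":[-25,-20,0],"rotation":[0,0,0],"grip":0},{"travel":[-20,-20,0],"rotation":[0,0,0],"grip":0},{"travel":[0,-15,0],"rotation":[0,0,0],"grip":0},{"travel":[0,0,0],"rotation":[0,0,0],"grip":0},{"travel":[0,0,0],"rotation":[0,0,0],"grip":0}])

```text
time: 14.87
ee_pos: [0.5501, 0.0403, 0.1617]
tcp_rot: [0.554, 0.441, 0.552, -0.44]
wrist_force: [0.6, -0.1, -0.7]
finger_gap: 0.0002
```

```bash
python3 chk.py w3 | head -1; python3 -c "
from h import *
cv2.imwrite('pics/scene1.png',manip.camera('scene'))"
```

```text
14.8667 [0.5501 0.0403 0.1617] [ 0.62 -0.06 -0.71] [ 0.001 -0.001 -1.   ] [0.975 0.223 0.001]
```

View pics/w3.png

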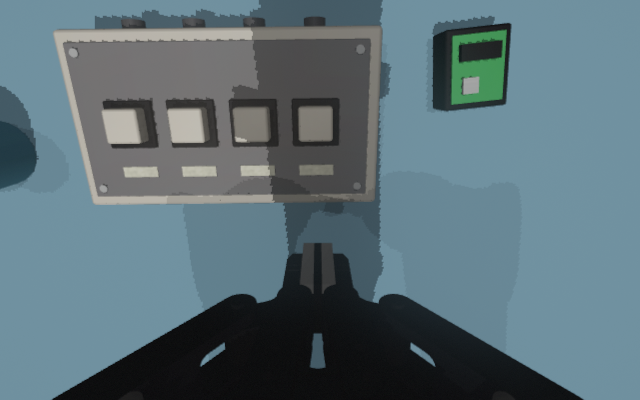

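View pics/scene1.png

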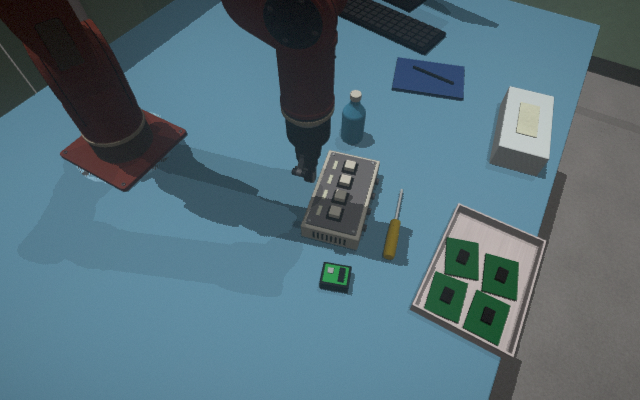

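The wrist view shows all four keys, at (123,125), (188,125), (252,124) and (315,124), looking level. In the scene view the bottle, screwdriver and module sit at the same pixels as at the start. The arm is clear of everything.

```bash
python3 -c "
from plant import manip
print(manip.job_done())"
```

```text
the job is handed in; nothing more can be done
None
```

The latched key was at place 4, the box's -y end. I pressed it home, it sprang back up, and I handed the job in. No verdict was reported.

- **Finding it:** I tapped all four keys with closed fingertips. Key 4 gave almost no force until about 69 mm (1 N at 69.4 mm, 4 N at 69.0 mm). Keys 1 to 3 already pushed back with 2.2 to 3.9 N at about 71 mm, so they were raised. I pressed none of those three by more than about 1 mm.
- **Freeing it:** I pressed key 4 down to about 65.2 mm at about 13 N, then let go. A light tap afterwards gave 3.3 N at 71.1 mm, so it is level with the others.
- **Last checks:** All four keys look level in the wrist picture. The bottle, screwdriver and module look unmoved in the scene picture, compared by eye only. The arm stands clear, about 90 mm above the key tops, with wrist force within noise (under 1 N). No check failed or disagreed. The arm's clock was just under 15 s at handover.

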